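Put the sample box away in the sliding-door case

TASK

Put the sample box that stands on the bench away in the empty bay of the glass-topped storage case: slide the door over that bay fully open, behind its neighbour, and lower the box in upright without dropping it. Then slide both doors fully shut; they may stand a little ajar at the start. Do not open the other bay or shift the box kept in it, and do not push about or tip the beaker, the jar or the spray bottle.

Things in the scene. Friction and masses are not known exactly. Their poses are not given: they have to be found in the camera images.
- case: White top-loading case fixed to the bench, 170 (x) x 372 (y) x 114 mm high; origin at its underside's centre, y along it, z up. Two bays, parted by a 6 mm divider at y = 0 (top z = 82): one holds a box, the other is empty, either way round. End walls to z = 92; track rails on the long sides (|x| = 77 to 85) to z = 114. Two clear doors lie flat on a double track over the bays.
- bay_plus (a point): Middle of the inner floor of the +y bay (z = 12 in the case's frame). The bay is 150 mm in x, 173 mm in y (|y| = 3 to 176). If it is the empty one, a thin fixed steel plate, 110 x 110 x 3 mm, lies on its floor and the box may stand on that. Axes as the case's.
- bay_minus (a point): Middle of the inner floor of the -y bay (z = 12 in the case's frame). The bay is 150 mm in x, 173 mm in y (|y| = 3 to 176). If it is the empty one, a thin fixed steel plate, 110 x 110 x 3 mm, lies on its floor and the box may stand on that. Axes as the case's.
- door_upper (a joint): Upper door, clear panel 185 mm long over the +y bay (z = 103 to 109 in the case's frame; shut: y = -7 to 178). 0 shut; grows as it slides to the case's -y over the lower door; 0.130 m fully open, its bay then clear from y = 48 to 176. End stops both ways, stays where left, about 2 N of friction. Starts 0 to 25 mm open.
- door_lower (a joint): Lower door, clear panel 185 mm long over the -y bay (z = 94 to 99 in the case's frame; shut: y = 7 to -178). 0 shut; grows as it slides to the case's +y under the upper door; 0.130 m fully open, its bay then clear from y = -48 to -176. End stops both ways, stays where left, about 2 N of friction. Starts 0 to 25 mm open.
- upper_pull (a point): Top centre of the upper door's pull: an upright dark steel bar 100 mm long in the case's x, 12 mm thick in y, 30 mm high above its panel (z = 109 to 139 in the case's frame), its centre 8 mm in from the door's outer end (y = +170 when shut). It can be pushed on either face. Axes as the case's.
- lower_pull (a point): Top centre of the lower door's pull: an upright dark steel bar 100 mm long in the case's x, 12 mm thick in y, z = 99 to 132 in the case's frame, its centre 8 mm in from the door's outer end (y = -170 when shut). Fully open, with the upper door shut, its inner face is 27 mm from the upper door's edge and it stands 23 mm above the upper panel.
- box_center (a point): Centre of the sample box to put away, which stands on the bench: a closed plastic box, white below with a grey upper third, 50 (its x) x 85 (its y) x 70 mm high, about 0.22 kg. z up.
- kept_center (a point): Centre of the like box (50 x 85 x 70 mm) that already stands in one bay of the case and stays there; z up. It tells which bay is taken.
- spray: White spray bottle with red head, 84 mm wide, 184 mm high; plain bystander; origin at the centre of its underside
- beaker: Clear glass beaker, 70 mm wide, 90 mm high; plain bystander; origin at the centre of its underside
- jar: Amber glass jar, 56 mm wide, 85 mm high; plain bystander; origin at the centre of its underside
Mind the look-alikes: they are no part of the job. What is shaped like the part that bears box_center but green or turquoise is not meant.

How it is judged:
By the outcome, as a careful person would: the job done as asked, in the order asked, and still so for the second after the job is handed in, with the robot touching nothing.
It also fails if it takes over 58 s, if anything falls off the work surface, if the arm or the gripper's body presses on something with over 40 N, if the wrist force passes 120 N, or if a joint passes its speed limit or range.

ROBOT

A 6-joint arm with a two-finger parallel gripper is mounted at the origin on the work surface. World frame = base frame: x ahead of the robot, y to its left, z up, the work surface at z = 0. Lengths are in m, angles in rad, forces in N, time in s.
With the tool pointing down it reaches from about 0.25 to 0.725 m from the base axis. Payload 9.7 kg.
Tool frame: the origin (TCP) lies between the finger pads; the fingertips stand 11 mm ahead of it and the grasp point (between the pads) lies 8 mm behind it (arm.finger_overhang is the z of the fingertips in the tool frame, in m); z points along the fingers, y is the direction in which the jaws open and shut (so a half turn about z gives the same grasp; the last joint's range is limited). The gripper opens to 85 mm and grips with 20 to 120 N. Pads are 22 mm wide; open, the fingers measure 114 mm over their backs; the gripper's body (76 mm by 85 mm) begins 54 mm behind the grasp point. The pads swing forward as they close: fully open they stand 13 mm farther back than shut.
Start: joints at [1.309, 0.087, 0.176, 1.66, 0, 1.571], TCP at [0.142, 0.531, 0.242] pointing down, gripper open.
Joint ranges: [-3.13, 3.13], [-0.85, 1.81], [-1.15, 1.24], [-2.2, 2.28], [-1.44, 1.52], [-3.14, 3.14]. Speed limits (rad/s): [2.22, 2.22, 2.57, 3.14, 3.14, 3.14].

INTERFACE

Orientations are given as a unit quaternion [w, x, y, z].
In Python, from bench import readout, read_camera, arm, models gives the robot as it stands.
- The arm moves only by the tool move_arm, never from a script. Its arguments are lists of equal length, an entry for each row: "translation": the shift along the tool's x, y, z in cm, a list of three; "rotation": the turn, a rotation vector about the tool's x, y, z in rad, a list of three; "fingers": the opening, from 0 (shut) to 1 (fully open). In form: {"translation": [[tx, ty, tz], ...], "rotation": [[rx, ry, rz], ...], "fingers": [fingers, ...]}. A call has exactly 5 rows; each row shifts and turns the commanded pose from where the row before left it, along the tool's axes as they then stand; what a row does not reach is not made up. A row lasts 1/12 s, in which the tool goes at most 41.7 mm and 7.16 degrees, less where a joint would pass 70% of its speed; a pose out of reach is approached as far as the arm can. A call with a gripper value outside its range is refused whole. The fingers move at their own pace and stop on an object; "force" is the grip in N (left out, the last holds). Time passes only in rows, so rows that do not move let the fingers close, or fill a call up. It gives the time, the measured TCP pose, the force and the opening at its end, in the units of the state.
- readout.observe(): the state, without advancing time (a new reading comes with each control period).
- read_camera(name): name is "scene" or "top"; returns a dict with "pixels" (420x560x3 uint8, red, green, blue), "range_z" (420x560 float32, m along the optical axis (not along the pixel's ray), 0 where there is no reading), "fx", "fy", "cx", "cy" (pixels), "distortion" ([k1, k2, p1, p2, k3] as OpenCV has them; the pictures are not rectified), "xyz" and "rotation" of the camera in the world. Camera axes: x right, y up, looking along -z (the intrinsics and any distortion apply to the point x, -y, -z); pixel columns grow to the right and rows downward; lengths in m; the calibration is good to about 2 mm. A picture is of the moment at which its call begins.
- arm.hand_in(): hands the job in, once; it reports no verdict.
Trained networks look in a picture, given as the dict that the camera call returned (one of the last four; its "shot" number tells which), for a name from the list of things; names that differ only in an ending like _2 or _b are one class to them, and where a whole thing is asked for, a point or a joint stands for the part that bears it (a point fixed in the world has none). Each returns a list of dicts, best first, with "score" (0 to 1); they miss things now and then, are a little off and sometimes report something else, mostly with a low value. They report only what shows in the picture. A call takes as long as a camera call. They do not tell look-alikes from the thing itself.
- models.outline_of(picture, thing): "mask" (420x560 bool, what is visible of it) and "extent" ([left, top, right, bottom] in pixels, round what is visible of it).
The state is a dict: "t": time; "qpos": joint angles; "qd": joint speeds; "joint_torque": joint torques, N m; "eef_pos": TCP position; "tcp_rot": TCP orientation; "ft_force": force on the tool from outside, world axes, zero at the start; "ft_torque": the same for the moment, N m; "width": finger opening in m.
Only numpy, scipy, OpenCV 4.12 (cv2) and the standard library are available. Lean on these libraries where they do the work, as an engineer would, in place of code of your own. Each camera call takes 0.05 s, during which the arm holds its last target. There are 200 camera calls.

## Working session

There is one attempt and no reset: what is moved stays moved. The work goes in short steps, Python scripts to look and compute and a tool call to move; the robot and the scene stay as the last step left them, time stands still between calls to the robot, and variables do not carry over. Pictures are saved under pics/ and viewed, about 8 in all and at most 12, crops included, and the job is handed in when it is done.

Besides the shell and the picture viewer there is one more tool, called by a JSON object that holds its "method" and its "body", one argument or row to a line. move_arm: Moves the arm, as the interface text tells. Its arguments: {"type":"object","properties":{"translation":{"type":"array","items":{"type":"array","items":{"type":"number"}}},"rotation":{"type":"array","items":{"type":"array","items":{"type":"number"}}},"fingers":{"type":"array","items":{"type":"number"}},"force":{"type":"number"}},"required":["translation","rotation","fingers"]}

```bash
mkdir -p pics; ls
cat > h.py <<'E'
import numpy as np, cv2
from bench import readout, read_camera, arm, models
from scipy.spatial.transform import Rotation as R
def cam(n):
    p=read_camera(n); return p
def rot(p):
    r=np.array(p["rotation"],float)
    return r if r.shape==(3,3) else R.from_quat(r[[1,2,3,0]]).as_matrix()
def cloud(p):
    h,w=p["range_z"].shape
    u,v=np.meshgrid(np.arange(w),np.arange(h))
    K=np.array([[p["fx"],0,p["cx"]],[0,p["fy"],p["cy"]],[0,0,1.]])
    n=cv2.undistortPoints(np.stack([u,v],-1).reshape(-1,1,2).astype(float),K,np.array(p["distortion"],float)).reshape(h,w,2)
    z=p["range_z"].astype(float)
    c=np.stack([n[...,0]*z,-n[...,1]*z,-z],-1)
    W=c@rot(p).T+np.array(p["xyz"]); W[z==0]=np.nan
    return W
def save(p,n,crop=None,s=1):
    a=p["pixels"][...,::-1]
    if crop: l,t,r,b=crop; a=a[t:b,l:r]
    cv2.imwrite("pics/"+n,cv2.resize(a,None,fx=s,fy=s,interpolation=cv2.INTER_CUBIC))
E
python3 - <<'E'
from h import *
s=readout.observe(); print(s)
for n in("scene","top"):
    p=cam(n); save(p,n+"0.png"); W=cloud(p); print(n,p["xyz"],p["rotation"],p["fx"])
    np.savez(n+"0.npz",W=W,px=p["pixels"])
    for t in("case","door_upper","door_lower","upper_pull","lower_pull","box_center","kept_center","spray","beaker","jar"):
        for d in models.outline_of(p,t)[:3]:
            w=W[d["mask"]]; print(t,round(d["score"],2),d["extent"],np.round(np.nanmedian(w,0),3),np.round(np.nanpercentile(w,[3,97],axis=0),3).tolist())
E
```

```text
pics
{'t': 0.0, 'qpos': array([ 1.30898589e+00,  8.74751558e-02,  1.75155052e-01,  1.65975196e+00,
       -4.15645083e-05,  1.57082379e+00]), 'qd': array([ 0.00134106, -0.00175391, -0.00018255,  0.00098624,  0.00031666,
        0.00105351]), 'joint_torque': array([-1.00628830e-05, -5.20389104e+01,  4.64800751e+01,  1.63810397e-02,
       -2.39197522e-05, -1.34455732e-06]), 'eef_pos': array([0.14231913, 0.53107474, 0.24158548]), 'tcp_rot': array([-6.26488048e-05,  1.30545244e-01,  9.91442148e-01, -6.35124017e-04]), 'ft_force': array([ 0.47141945, -1.20794234,  0.30248848]), 'ft_torque': array([-0.01054088, -0.0016726 ,  0.05239756]), 'width': 0.08560417096698954}
scene [ 1.05462025 -0.45026491  1.06299622] [0.83637    0.24990834 0.14430753 0.46605405] 428.5279849316338
case 0.86 [275.8, 141.8, 417.6, 275.0] [0.594 0.028 0.103] [[0.495, -0.14, 0.012], [0.669, 0.214, 0.132]]
door_upper 0.56 [329.8, 149.9, 409.1, 215.8] [0.57  0.131 0.111] [[0.501, 0.043, 0.107], [0.637, 0.213, 0.137]]
upper_pull 0.69 [327.7, 150.8, 410.3, 217.8] [0.572 0.133 0.111] [[0.501, 0.042, 0.107], [0.638, 0.215,
[... 1558 characters left out ...]
8, 0.217, 0.139]]
lower_pull 0.91 [210.7, 156.7, 275.3, 222.0] [ 0.578 -0.034  0.101] [[0.51, -0.102, 0.097], [0.649, 0.036, 0.133]]
box_center 0.9 [302.9, 265.8, 342.5, 302.4] [ 0.343 -0.233  0.071] [[0.309, -0.27, 0.022], [0.377, -0.197, 0.075]]
box_center 0.88 [407.5, 140.8, 450.3, 172.8] [ 0.662 -0.53   0.07 ] [[0.63, -0.57, 0.012], [0.699, -0.494, 0.074]]
box_center 0.59 [258.4, 253.7, 291.3, 281.8] [ 0.382 -0.114  0.071] [[0.352, -0.15, 0.068], [0.413, -0.077, 0.075]]
spray 0.77 [324.9, 133.2, 357.8, 178.3] [ 0.651 -0.286  0.105] [[0.62, -0.33, 0.011], [0.698, -0.258, 0.187]]
beaker 0.66 [374.0, 160.3, 405.1, 193.4] [ 0.619 -0.431  0.053] [[0.583, -0.452, 0.004], [0.644, -0.39, 0.093]]
```

Run:
```python
import cv2,numpy as np
a=cv2.imread("pics/top0.png");cv2.imwrite("pics/t1.png",cv2.resize(a[100:330,110:470],None,fx=2.2,fy=2.2,interpolation=2))
```

```text
(no output)
```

View pics/t1.png

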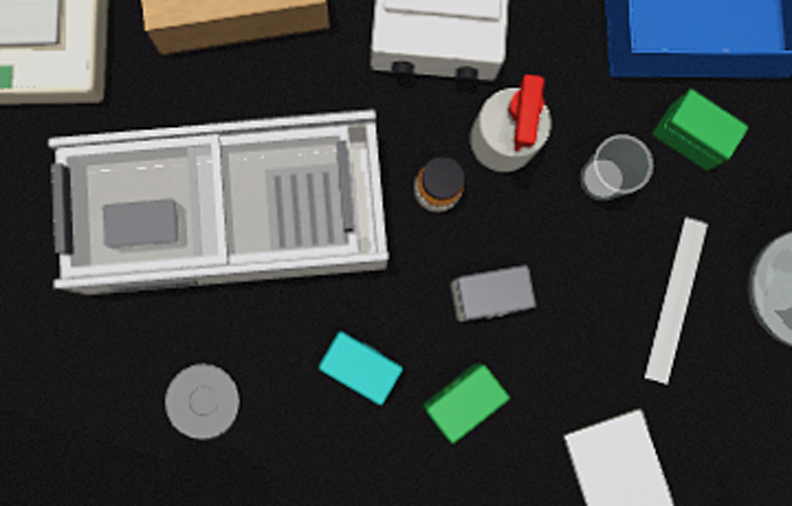

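View pics/scene0.png

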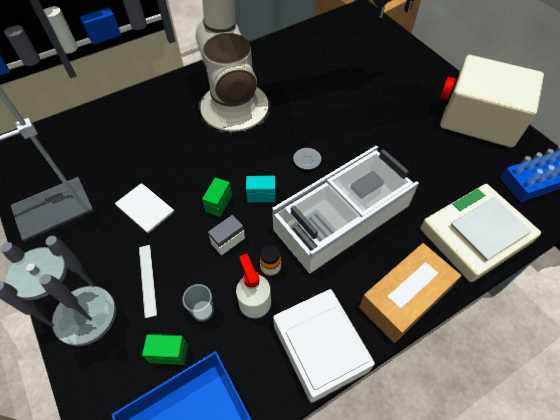

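The top view shows the kept grey box in the left (+y) bay and the empty bay at right under the lower door, whose pull (345,185 in the crop) stands ajar. The target grey/white box is at (495,293) in the crop. The green and turquoise boxes are look-alikes. Next I fit the poses.

```bash
cat > fit.py <<'E'
from h import *
def top_rect(P):
    r=cv2.minAreaRect((P[:,:2]*1000).astype(np.float32)); return r
def casefit(W):
    z=W[...,2]; m=(z>.109)&(z<.119)&(W[...,0]>.42)&(W[...,0]<.72)&(W[...,1]>-.2)&(W[...,1]<.28)
    P=W[m]; return m,P
def refine(W,px=None):
    # rails: |x| 77..85, z~114 ; fit case pose by least squares on soft-assign
    from scipy.optimize import minimize
    m,P=casefit(W)
    g=np.nanmean
    def cost(q):
        c,s=np.cos(q[2]),np.sin(q[2]); d=P[:,:2]-q[:2]
        x=d[:,0]*c+d[:,1]*s; y=-d[:,0]*s+d[:,1]*c
        ex=np.maximum(np.abs(np.abs(x)-.081)-.003,0); ey=np.maximum(np.abs(y)-.186,0)
        e=np.hypot(ex,ey); return np.minimum(e,.012).sum()*1e3
    best=min((minimize(cost,[.573+dx,.04+dy,th],method="Nelder-Mead",options=dict(xatol=1e-5,fatol=1e-4,maxiter=3000)) for dx in(-.01,0,.01) for dy in(-.01,.01) for th in(-.05,.02,.08)),key=lambda r:r.fun)
    return best,P
def tocase(W,q):
    c,s=np.cos(q[2]),np.sin(q[2]); d=W-np.array([q[0],q[1],0])
    return np.stack([d[...,0]*c+d[...,1]*s,-d[...,0]*s+d[...,1]*c,W[...,2]],-1)
E
python3 - <<'E'
from fit import *
for n in("scene","top"):
    W=np.load(n+"0.npz")["W"]
    b,P=refine(W); print(n,b.x,np.degrees(b.x[2]),b.fun/len(P),len(P))
    C=tocase(W,b.x)
    r=P; Q=tocase(P,b.x); rail=Q[abs(abs(Q[:,0])-.081)<.008]
    print(" rail z",np.median(rail[:,2]),"y",np.percentile(rail[:,1],[0,1,99,100]),"x+",np.percentile(rail[rail[:,0]>0,0],[2,98]),"x-",np.percentile(rail[rail[:,0]<0,0],[2,98]))
    z=C[...,2]
    for nm,lo,hi,s in(("up",.134,.146,1),("low",.127,.136,-1)):
        m=(z>lo)&(z<hi)&(abs(C[...,0])<.06)&(s*C[...,1]>.1)&(abs(C[...,1])<.2)
        q=C[m]; print(" ",nm,len(q),np.median(q,0),np.percentile(q,[3,97],axis=0))
    m=(z>.06)&(z<.08)&(abs(W[...,0]-.484)<.08)&(abs(W[...,1]+.276)<.075)&(W[...,1]<-.2)
    q=W[m]; q=q[abs(q[:,2]-np.median(q[:,2]))<.004]; print(" box",top_rect(q),len(q),np.median(q[:,2]))
    # empty bay floor
    m=(abs(C[...,0])<.07)&(C[...,1]>-.17)&(C[...,1]<-.01)
    print("bay z hist",np.histogram(z[m],bins=[0,.01,.0135,.02,.05,.08,.09,.097,.103,.12,.15]))
    m=(abs(C[...,0])<.07)&(C[...,1]<.17)&(C[...,1]>.01)&(z<.1)
    print("bay+ z hist",np.histogram(z[m],bins=[0,.01,.0135,.02,.05,.08,.09,.097,.103,.12,.15])[0])
    print("tall near", n)
print(arm.finger_overhang,[a for a in dir(arm) if a[0]!='_'])
E
```

```text
scene [0.57529115 0.04609487 0.07680495] 4.400599441181038 8.272340028908891 3136
 rail z 0.1146082987218322 y [-0.18662359 -0.18347933  0.18191567  0.18837107] x+ [0.07355345 0.08518042] x- [-0.08597923 -0.07395395]
  up 153 [0.00204158 0.16701221 0.13983365] [[-0.04552474  0.16204894  0.13488106]
 [ 0.04665046  0.17438792  0.14349001]]
  low 173 [ 0.00145125 -0.14666443  0.1325454 ] [[-0.04680121 -0.15208577  0.12792517]
 [ 0.04761315 -0.13977716  0.13537465]]
 box ((469.6322937011719, -272.84002685546875), (51.192771911621094, 83.71597290039062), 7.58093786239624) 479 0.07132715414991042
bay z hist (array([   0,   33,  244,   11,    0,    0,   76, 1838,  266,  218]), array([0.    , 0.01  , 0.0135, 0.02  , 0.05  , 0.08  , 0.09  , 0.097 ,
       0.103 , 0.12  , 0.15  ]))
bay+ z hist [0 0 0 0 0 0 0 0 0 0]
tall near scene
top [0.57367199 0.04616418 0.07171056] 4.1087125417288375 8.792436369452677 4512
 rail z 0.11508710295908708 y [-0.18612716 -0.18209098  0.18043663  0.18776132] x+ [0.07342648 0.08592329] x- [-0.08531555 -0.07358454]
  up 228 [-0.0008036   0.16966913  0.13994107] [[-0.04624193  0.16449196  0.13482961]
 [ 0.04638133  0.17656938  0.14310035]]
  low 196 [-0.00081427 -0.14551069  0.1331432 ] [[-0.04728988 -0.15116796  0.1302826 ]
 [ 0.0464948  -0.14001333  0.13548487]]
 box ((467.12548828125, -272.8657531738281), (49.59914779663086, 84.34761047363281), 9.380962371826172) 603 0.07132973830378242
bay z hist (array([   9,  121,  149,    2,    0,    0,   61, 2689,  194,  205]), array([0.    , 0.01  , 0.0135, 0.02  , 0.05  , 0.08  , 0.09  , 0.097 ,
       0.103 , 0.12  , 0.15  ]))
bay+ z hist [ 0 13  8  0  0  0  0  0  0  0]
tall near top
0.011 ['PlanningError', 'finger_overhang', 'hand_in']
```

```bash
cat > plan.py <<'E'
from h import *
import sys
CX,CY,CT=.5745,.0461,.0745
def cw(x,y): c,s=np.cos(CT),np.sin(CT); return CX+c*x-s*y, CY+s*x+c*y
def plan(xyz,yaw,n,start=None):  # yaw: world angle (rad) of tool x, tool down
    s=readout.observe(); p=np.array(s["eef_pos"]); q=np.array(s["tcp_rot"]); r0=R.from_quat(q[[1,2,3,0]])
    r1=R.from_matrix(np.array([[np.cos(yaw),np.sin(yaw),0],[np.sin(yaw),-np.cos(yaw),0],[0,0,-1]]).T)
    rv=(r0.inv()*r1).as_rotvec(); T=[];d=(np.array(xyz)-p)/n
    for i in range(n): T.append(((r0*R.from_rotvec(rv*i/n)).inv().apply(d)*100).round(2).tolist())
    print("t",round(s["t"],2),"pos",p.round(4),"F",np.round(s["ft_force"],1),"w",round(s["width"],4),"step mm",np.linalg.norm(d)*1e3)
    print("rot/row",(rv/n).round(4).tolist(),"deg",np.degrees(np.linalg.norm(rv/n)))
    for i in range(0,n,5): print(T[i:i+5])
E
python3 - <<'E'
from plan import *
plan([*cw(0,-.186),.24],CT+np.pi/2,20)
E
```

```text
t 1.1 pos [0.1423 0.5313 0.2423] F [ 0.6 -0.5 -1.1] w 0.0855 step mm 40.27045060407069
rot/row [-0.0, 0.0, 0.0617] deg 3.5366745677899125
[[-3.02, -2.66, 0.01], [-3.18, -2.47, 0.01], [-3.33, -2.27, 0.01], [-3.46, -2.06, 0.01], [-3.58, -1.84, 0.01]]
[[-3.69, -1.62, 0.01], [-3.78, -1.39, 0.01], [-3.86, -1.15, 0.01], [-3.92, -0.91, 0.01], [-3.97, -0.67, 0.01]]
[[-4.0, -0.42, 0.01], [-4.02, -0.17, 0.01], [-4.03, 0.07, 0.01], [-4.01, 0.32, 0.01], [-3.99, 0.57, 0.01]]
[[-3.94, 0.81, 0.01], [-3.89, 1.06, 0.01], [-3.81, 1.29, 0.01], [-3.73, 1.53, 0.01], [-3.62, 1.75, 0.01]]
```

{"method": "move_arm", "body": {
  "translation": [
    [-3.02,-2.66,0],
    [-3.18,-2.47,0],
    [-3.33,-2.27,0],
    [-3.46,-2.06,0],
    [-3.58,-1.84,0]
  ],
  "rotation": [
    [0,0,0.0617],
    [0,0,0.0617],
    [0,0,0.0617],
    [0,0,0.0617],
    [0,0,0.0617]
  ],
  "fingers": [0,0,0,0,0]
}}

```text
t: 1.52
eef_pos: [0.2543, 0.362, 0.2423]
tcp_rot: [0.0, 0.282, 0.959, 0.0]
ft_force: [1.9, 0.2, 0.2]
width: 0.0259
```

{"method": "move_arm", "body": {
  "translation": [
    [-3.69,-1.62,0],
    [-3.78,-1.39,0],
    [-3.86,-1.15,0],
    [-3.92,-0.91,0],
    [-3.97,-0.67,0]
  ],
  "rotation": [
    [0,0,0.0617],
    [0,0,0.0617],
    [0,0,0.0617],
    [0,0,0.0617],
    [0,0,0.0617]
  ],
  "fingers": [0,0,0,0,0]
}}

```text
t: 1.93
eef_pos: [0.366, 0.1941, 0.2426]
tcp_rot: [0.0, 0.427, 0.904, 0.0]
ft_force: [0.0, 0.7, 0.3]
width: -0.0
```

{"method": "move_arm", "body": {
  "translation": [
    [-4.0,-0.42,0],
    [-4.02,-0.17,0],
    [-4.03,0.07,0],
    [-4.01,0.32,0],
    [-3.99,0.57,0]
  ],
  "rotation": [
    [0,0,0.0617],
    [0,0,0.0617],
    [0,0,0.0617],
    [0,0,0.0617],
    [0,0,0.0617]
  ],
  "fingers": [0,0,0,0,0]
}}

```text
t: 2.35
eef_pos: [0.4776, 0.0263, 0.2426]
tcp_rot: [0.0, 0.561, 0.828, 0.0]
ft_force: [0.6, 1.3, 1.0]
width: -0.0001
```

{"method": "move_arm", "body": {
  "translation": [
    [-3.94,0.81,0],
    [-3.89,1.06,0],
    [-3.81,1.29,0],
    [-3.73,1.53,0],
    [-3.62,1.75,0]
  ],
  "rotation": [
    [0,0,0.0617],
    [0,0,0.0617],
    [0,0,0.0617],
    [0,0,0.0617],
    [0,0,0.0617]
  ],
  "fingers": [0,0,0,0,0]
}}

```text
t: 2.77
eef_pos: [0.5891, -0.1412, 0.2423]
tcp_rot: [0.0, 0.681, 0.732, 0.0]
ft_force: [0.7, 1.5, 0.9]
width: 0.0003
```

Run:
```python
from plan import *
plan([*cw(0,-.186),.124],CT+np.pi/2,5)
```

```text
t 2.77 pos [ 0.5891 -0.1412  0.2423] F [0.7 1.5 0.9] w 0.0003 step mm 23.655635370954126
rot/row [0.0001, 0.0, -0.0006] deg 0.03255197445733684
[[0.04, -0.01, 2.37], [0.04, -0.01, 2.37], [0.04, -0.01, 2.37], [0.04, -0.01, 2.37], [0.04, -0.01, 2.37]]
```

{"method": "move_arm", "body": {
  "translation": [
    [0,0,2.37],
    [0,0,2.37],
    [0,0,2.37],
    [0,0,2.37],
    [0,0,2.37]
  ],
  "rotation": [
    [0,0,0],
    [0,0,0],
    [0,0,0],
    [0,0,0],
    [0,0,0]
  ],
  "fingers": [0,0,0,0,0]
}}

```text
t: 3.18
eef_pos: [0.5883, -0.1394, 0.1225]
tcp_rot: [-0.0, 0.68, 0.733, -0.0]
ft_force: [0.3, 0.0, -0.0]
width: 0.0002
```

{"method": "move_arm", "body": {
  "translation": [
    [0.8,0,0],
    [0.8,0,0],
    [0.8,0,0],
    [1.2,0,0],
    [1.2,0,0]
  ],
  "rotation": [
    [0,0,0],
    [0,0,0],
    [0,0,0],
    [0,0,0],
    [0,0,0]
  ],
  "fingers": [0,0,0,0,0]
}}

```text
t: 3.6
eef_pos: [0.5853, -0.0905, 0.1256]
tcp_rot: [0.001, 0.68, 0.733, 0.0]
ft_force: [-0.4, -2.1, 1.9]
width: -0.0
```

{"method": "move_arm", "body": {
  "translation": [
    [1.4,0,0],
    [1.4,0,0],
    [1.4,0,0],
    [1.4,0,0],
    [1.2,0,0]
  ],
  "rotation": [
    [0,0,0],
    [0,0,0],
    [0,0,0],
    [0,0,0],
    [0,0,0]
  ],
  "fingers": [0,0,0,0,0]
}}

```text
t: 4.02
eef_pos: [0.5797, -0.0217, 0.1241]
tcp_rot: [0.0, 0.68, 0.733, 0.0]
ft_force: [2.3, -3.2, 2.3]
width: -0.0001
```

Run:
```python
from plan import *; from fit import tocase
p=cam("top"); C=tocase(cloud(p),(CX,CY,CT)); z=C[...,2]
m=(z>.126)&(z<.137)&(abs(C[...,0])<.06)&(abs(C[...,1])<.14)
q=C[m]; print(len(q),np.percentile(q,[2,20,50,80,98],axis=0)); save(p,"t2.png",(120,130,320,250),4)
s=readout.observe(); print(s["t"],s["ft_force"],tocase(np.array(s["eef_pos"]),(CX,CY,CT)))
```

```text
Traceback (most recent call last):
IndexError: index -1 is out of bounds for axis 0 with size 0
```

{"method": "move_arm", "body": {
  "translation": [
    [0.3,0,0],
    [0.3,0,0],
    [0.2,0,0],
    [0.2,0,0],
    [0,0,0]
  ],
  "rotation": [
    [0,0,0],
    [0,0,0],
    [0,0,0],
    [0,0,0],
    [0,0,0]
  ],
  "fingers": [0,0,0,0,0]
}}

```text
t: 4.48
eef_pos: [0.5788, -0.0136, 0.1235]
tcp_rot: [-0.0, 0.68, 0.733, -0.0]
ft_force: [1.0, 0.4, 0.1]
width: 0.0
```

{"method": "move_arm", "body": {
  "translation": [
    [0.1,0,0],
    [0.1,0,0],
    [0.1,0,0],
    [0,0,0],
    [0,0,0]
  ],
  "rotation": [
    [0,0,0],
    [0,0,0],
    [0,0,0],
    [0,0,0],
    [0,0,0]
  ],
  "fingers": [0,0,0,0,0]
}}

```text
t: 4.9
eef_pos: [0.5786, -0.0106, 0.1236]
tcp_rot: [-0.0, 0.68, 0.733, -0.0]
ft_force: [-0.1, -1.0, -1.3]
width: 0.0002
```

{"method": "move_arm", "body": {
  "translation": [
    [0.15,0,0],
    [0.15,0,0],
    [0.1,0,0],
    [0,0,0],
    [0,0,0]
  ],
  "rotation": [
    [0,0,0],
    [0,0,0],
    [0,0,0],
    [0,0,0],
    [0,0,0]
  ],
  "fingers": [0,0,0,0,0]
}}

```text
t: 5.32
eef_pos: [0.5786, -0.0099, 0.1238]
tcp_rot: [0.002, 0.681, 0.732, -0.002]
ft_force: [0.4, -20.3, -1.5]
width: 0.0
```

{"method": "move_arm", "body": {
  "translation": [
    [0.15,0,0],
    [0.15,0,0],
    [0.1,0,0],
    [0,0,0],
    [0,0,0]
  ],
  "rotation": [
    [0,0,0],
    [0,0,0],
    [0,0,0],
    [0,0,0],
    [0,0,0]
  ],
  "fingers": [0,0,0,0,0]
}}

```text
t: 5.73
eef_pos: [0.5785, -0.0096, 0.1239]
tcp_rot: [0.005, 0.682, 0.731, -0.005]
ft_force: [1.0, -41.2, -1.4]
width: -0.0002
```

{"method": "move_arm", "body": {
  "translation": [
    [-1.5,0,0],
    [-1,0,-2],
    [0,0,-3],
    [-2,0,-3],
    [-3,0,-1]
  ],
  "rotation": [
    [0,0,0],
    [0,0,0],
    [0,0,0],
    [0,0,0],
    [0,0,0]
  ],
  "fingers": [0,0,0,1,1]
}}

```text
t: 6.15
eef_pos: [0.5848, -0.0762, 0.2188]
tcp_rot: [0.002, 0.679, 0.734, 0.002]
ft_force: [1.1, 0.3, 0.6]
width: 0.0232
```

Run:
```python
from plan import *
plan([.4684,-.2729,.20],np.radians(98.5),6)
plan([.4684,-.2729,.20],np.radians(98.5),10)
```

```text
t 6.15 pos [ 0.5848 -0.0762  0.2188] F [1.1 0.3 0.6] w 0.0232 step mm 38.21508160945752
rot/row [0.001, 0.0, -0.0118] deg 0.6765646607992467
[[-3.12, -2.19, 0.3], [-3.09, -2.23, 0.3], [-3.06, -2.26, 0.31], [-3.04, -2.3, 0.31], [-3.01, -2.33, 0.31]]
[[-2.98, -2.37, 0.31]]
t 6.15 pos [ 0.5848 -0.0762  0.2188] F [1.1 0.3 0.6] w 0.0232 step mm 22.92904896567451
rot/row [0.0006, 0.0, -0.0071] deg 0.405938796479548
[[-1.87, -1.31, 0.18], [-1.86, -1.33, 0.18], [-1.85, -1.34, 0.18], [-1.84, -1.35, 0.18], [-1.83, -1.37, 0.18]]
[[-1.82, -1.38, 0.18], [-1.81, -1.39, 0.19], [-1.8, -1.4, 0.19], [-1.79, -1.42, 0.19], [-1.78, -1.43, 0.19]]
```

{"method": "move_arm", "body": {
  "translation": [
    [-3.74,-2.62,0.36],
    [-3.7,-2.68,0.36],
    [-3.66,-2.73,0.36],
    [-3.62,-2.78,0.36],
    [-3.58,-2.83,0.36]
  ],
  "rotation": [
    [0,0,-0.0142],
    [0,0,-0.0142],
    [0,0,-0.0142],
    [0,0,-0.0142],
    [0,0,-0.0142]
  ],
  "fingers": [1,1,1,1,1]
}}

```text
t: 6.57
eef_pos: [0.4765, -0.257, 0.1976]
tcp_rot: [0.0, 0.653, 0.757, 0.0]
ft_force: [0.9, -0.2, -0.7]
width: 0.0834
```

Run:
```python
from plan import *; from fit import *
p=cam("top"); W=cloud(p); C=tocase(W,(CX,CY,CT)); z=C[...,2]
for lo,hi,y0,y1 in((.126,.137,-.14,.1),(.134,.146,.1,.2)):
    q=C[(z>lo)&(z<hi)&(abs(C[...,0])<.06)&(C[...,1]>y0)&(C[...,1]<y1)]; print(len(q),np.percentile(q,[2,50,98],axis=0) if len(q) else 0)
m=(z>.013)&(z<.02)&(abs(C[...,0])<.06)&(C[...,1]<-.03)&(C[...,1]>-.16); q=C[m]; print("plate",len(q),np.percentile(q,[2,50,98],axis=0))
save(p,"t2.png",(110,120,370,330),2.6)
p=cam("scene"); W=cloud(p)
m=(abs(W[...,2]-.0715)<.004)&(abs(W[...,0]-.468)<.05)&(abs(W[...,1]+.273)<.06); q=W[m]; print(top_rect(q),len(q))
plan([.4684,-.2729,.066],np.radians(98.5),5)
```

```text
210 [[-0.04896392 -0.04570574  0.12866253]
 [-0.00283804 -0.0401527   0.13324738]
 [ 0.04659036 -0.03397097  0.13637541]]
227 [[-0.048744    0.16456504  0.13456817]
 [-0.00263131  0.16990231  0.13995886]
 [ 0.04733073  0.17694125  0.14332698]]
plate 1682 [[-0.05754483 -0.15655274  0.01327759]
 [-0.00219275 -0.10024149  0.01626194]
 [ 0.05565209 -0.04368916  0.01948392]]
((469.9138488769531, -272.7745056152344), (51.81867599487305, 82.97431182861328), 10.501757621765137) 482
t 6.67 pos [ 0.4749 -0.2597  0.1973] F [0.7 0.2 0.4] w 0.0854 step mm 26.429049364407128
rot/row [-0.0, 0.0001, -0.0014] deg 0.08240640660954568
[[-0.24, -0.16, 2.63], [-0.24, -0.17, 2.63], [-0.24, -0.17, 2.63], [-0.24, -0.17, 2.63], [-0.24, -0.17, 2.63]]
```

View pics/t2.png

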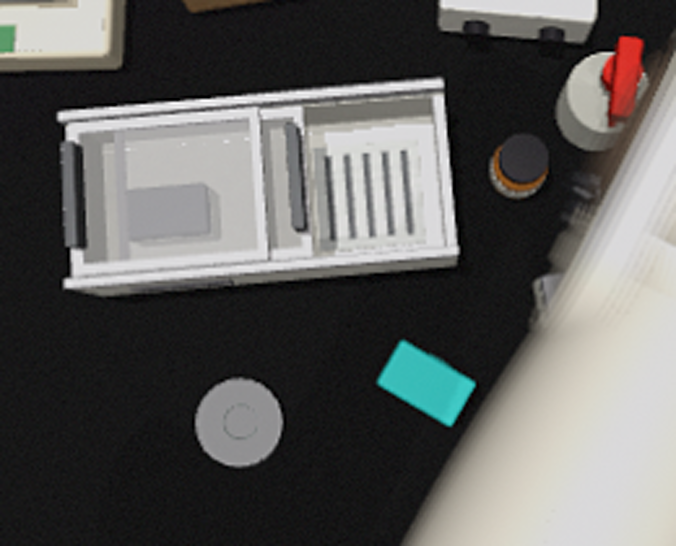

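{"method": "move_arm", "body": {
  "translation": [
    [-0.6,-0.4,4],
    [-0.6,-0.38,4],
    [0,0,3.5],
    [0,0,2],
    [0,0,1.2]
  ],
  "rotation": [
    [0,0,-0.006],
    [0,0,-0.006],
    [0,0,0],
    [0,0,0],
    [0,0,0]
  ],
  "fingers": [1,1,1,1,1]
}}

```text
t: 7.08
eef_pos: [0.4705, -0.2677, 0.0474]
tcp_rot: [-0.002, 0.649, 0.761, -0.0]
ft_force: [0.0, 0.5, 0.5]
width: 0.0853
```

{"method": "move_arm", "body": {
  "translation": [
    [0,0,0],
    [0,0,0],
    [0,0,0],
    [0,0,0],
    [0,0,0]
  ],
  "rotation": [
    [0,0,0],
    [0,0,0],
    [0,0,0],
    [0,0,0],
    [0,0,0]
  ],
  "fingers": [0.4,0.4,0.4,0.3,0.3],
  "force": 40
}}

```text
t: 7.5
eef_pos: [0.4726, -0.2693, 0.0527]
tcp_rot: [0.002, 0.649, 0.761, 0.0]
ft_force: [-0.6, 1.3, 7.4]
width: 0.0493
```

{"method": "move_arm", "body": {
  "translation": [
    [0,0,0],
    [0,0,-0.5],
    [0,0,-1],
    [0,0,-2],
    [0,0,-2]
  ],
  "rotation": [
    [0,0,0],
    [0,0,0],
    [0,0,0],
    [0,0,0],
    [0,0,0]
  ],
  "fingers": [0.2,0.2,0.2,0.2,0.2]
}}

```text
t: 7.92
eef_pos: [0.4713, -0.2686, 0.1065]
tcp_rot: [-0.0, 0.649, 0.761, -0.0]
ft_force: [-0.0, 0.0, -2.1]
width: 0.0487
```

{"method": "move_arm", "body": {
  "translation": [
    [0,0,-3],
    [0,0,-3],
    [0,0,-3],
    [0,0,-2],
    [0,0,-0.4]
  ],
  "rotation": [
    [0,0,0],
    [0,0,0],
    [0,0,0],
    [0,0,0],
    [0,0,0]
  ],
  "fingers": [0.2,0.2,0.2,0.2,0.2]
}}

```text
t: 8.33
eef_pos: [0.4726, -0.2694, 0.2246]
tcp_rot: [0.003, 0.649, 0.761, 0.001]
ft_force: [0.5, -0.2, -2.7]
width: 0.0491
```

Run:
```python
from plan import *
p=cam("scene"); W=cloud(p); s=readout.observe(); q=np.array(s["tcp_rot"]); r=R.from_quat(q[[1,2,3,0]]); print(s["eef_pos"],s["width"],s["ft_force"])
T=(W-s["eef_pos"])@r.as_matrix()
m=(abs(T[...,0])<.07)&(abs(T[...,1])<.06)&(T[...,2]<.08)&(T[...,2]>-.06)
sl=lambda a,b:T[m&(T[...,2]>a)&(T[...,2]<b)]
for a,b in((-.03,-.015),(-.015,0),(0,.015),(.015,.03),(.03,.045),(.045,.06)):
    t=sl(a,b); print(a,len(t),np.percentile(t,[2,98],axis=0).round(4).tolist() if len(t) else 0)
save(p,"s2.png",(150,120,350,300),3.5)
plan([*cw(0,-.102),.22],CT+np.pi/2,10)
```

```text
[ 0.4724191  -0.26930022  0.22280777] 0.04899787442737561 [-0.21369524 -0.79524159 -3.46569343]
-0.03 360 [[-0.0446, -0.0248, -0.0267], [0.0079, 0.0314, -0.0161]]
-0.015 114 [[-0.0452, -0.0181, -0.0147], [0.0367, 0.0383, -0.0007]]
0 109 [[-0.0455, -0.0175, 0.0004], [0.036, 0.0296, 0.0146]]
0.015 129 [[-0.0455, -0.0145, 0.0155], [0.037, 0.027, 0.0295]]
0.03 132 [[-0.0455, -0.0175, 0.0304], [0.0351, 0.0269, 0.044]]
0.045 19 [[-0.0447, 0.0049, 0.0453], [0.0342, 0.0252, 0.0499]]
t 8.38 pos [ 0.4724 -0.2693  0.2228] F [-0.2 -0.8 -3.5] w 0.049 step mm 24.020097994133113
rot/row [0.0004, 0.0003, 0.0084] deg 0.47945121586796224
[[1.94, 1.42, 0.03], [1.95, 1.4, 0.03], [1.96, 1.39, 0.03], [1.97, 1.37, 0.03], [1.98, 1.35, 0.03]]
[[2.0, 1.34, 0.03], [2.01, 1.32, 0.03], [2.02, 1.3, 0.03], [2.03, 1.29, 0.03], [2.04, 1.27, 0.03]]
```

View pics/s2.png

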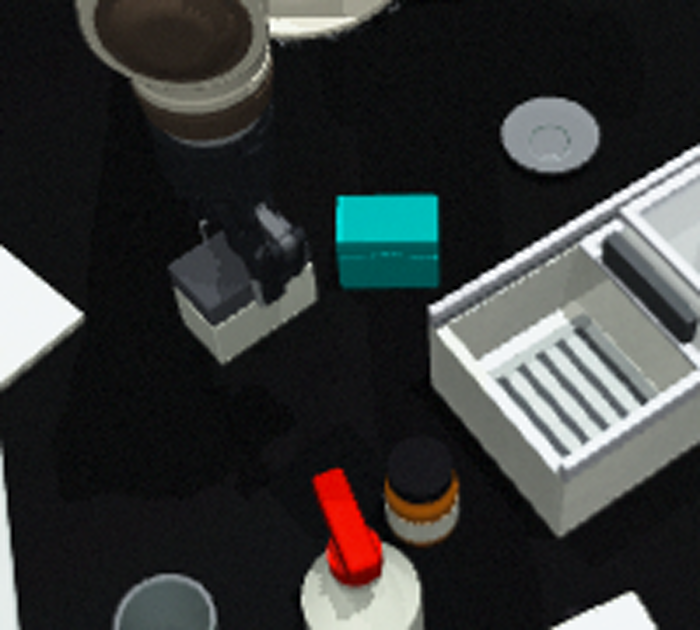

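{"method": "move_arm", "body": {
  "translation": [
    [1.94,1.42,0],
    [1.95,1.4,0],
    [1.96,1.39,0],
    [1.97,1.37,0],
    [1.98,1.35,0]
  ],
  "rotation": [
    [0,0,0.0084],
    [0,0,0.0084],
    [0,0,0.0084],
    [0,0,0.0084],
    [0,0,0.0084]
  ],
  "fingers": [0.2,0.2,0.2,0.2,0.2]
}}

```text
t: 8.8
eef_pos: [0.5262, -0.1609, 0.2177]
tcp_rot: [-0.001, 0.665, 0.747, -0.0]
ft_force: [0.3, -0.4, -3.0]
width: 0.0487
```

{"method": "move_arm", "body": {
  "translation": [
    [2.0,1.34,0],
    [2.01,1.32,0],
    [2.02,1.3,0],
    [2.03,1.29,0],
    [2.04,1.27,0]
  ],
  "rotation": [
    [0,0,0.0084],
    [0,0,0.0084],
    [0,0,0.0084],
    [0,0,0.0084],
    [0,0,0.0084]
  ],
  "fingers": [0.2,0.2,0.2,0.2,0.2]
}}

```text
t: 9.22
eef_pos: [0.5812, -0.0539, 0.2177]
tcp_rot: [-0.001, 0.681, 0.733, -0.001]
ft_force: [0.4, -0.0, -3.1]
width: 0.049
```

Run:
```python
from plan import *
plan([*cw(0,-.0995),.085],CT+np.pi/2,5)
```

```text
t 9.22 pos [ 0.5812 -0.0539  0.2177] F [ 0.4 -0.  -3.1] w 0.049 step mm 26.532671474841873
rot/row [-0.0004, -0.0001, -0.0002] deg 0.027279248931914406
[[0.01, 0.02, 2.65], [0.01, 0.02, 2.65], [0.01, 0.02, 2.65], [0.01, 0.02, 2.65], [0.01, 0.02, 2.65]]
```

{"method": "move_arm", "body": {
  "translation": [
    [0,0,2],
    [0,0,3],
    [0,0,3],
    [0,0,3],
    [0,0,2]
  ],
  "rotation": [
    [0,0,0],
    [0,0,0],
    [0,0,0],
    [0,0,0],
    [0,0,0]
  ],
  "fingers": [0.2,0.2,0.2,0.2,0.2]
}}

```text
t: 9.63
eef_pos: [0.5792, -0.0548, 0.0845]
tcp_rot: [-0.002, 0.68, 0.733, -0.002]
ft_force: [-0.2, -0.0, -3.1]
width: 0.0489
```

{"method": "move_arm", "body": {
  "translation": [
    [0,0,0.4],
    [0,0,0.4],
    [0,0,0.3],
    [0,0,0.2],
    [0,0,0]
  ],
  "rotation": [
    [0,0,0],
    [0,0,0],
    [0,0,0],
    [0,0,0],
    [0,0,0]
  ],
  "fingers": [0.2,0.2,0.2,0.2,0.2]
}}

```text
t: 10.05
eef_pos: [0.5817, -0.0552, 0.0773]
tcp_rot: [0.001, 0.68, 0.733, 0.0]
ft_force: [-0.8, 0.1, -3.1]
width: 0.049
```

{"method": "move_arm", "body": {
  "translation": [
    [0,0,0.2],
    [0,0,0.2],
    [0,0,0.2],
    [0,0,0.1],
    [0,0,0]
  ],
  "rotation": [
    [0,0,0],
    [0,0,0],
    [0,0,0],
    [0,0,0],
    [0,0,0]
  ],
  "fingers": [0.2,0.2,0.2,0.2,0.2]
}}

```text
t: 10.47
eef_pos: [0.5811, -0.0551, 0.0692]
tcp_rot: [-0.0, 0.68, 0.733, -0.0]
ft_force: [-0.0, 0.1, -1.8]
width: 0.049
```

{"method": "move_arm", "body": {
  "translation": [
    [0,0,0.1],
    [0,0,0.1],
    [0,0,0],
    [0,0,0],
    [0,0,0]
  ],
  "rotation": [
    [0,0,0],
    [0,0,0],
    [0,0,0],
    [0,0,0],
    [0,0,0]
  ],
  "fingers": [0.2,0.2,0.2,0.2,0.2]
}}

```text
t: 10.88
eef_pos: [0.5813, -0.055, 0.0678]
tcp_rot: [0.0, 0.68, 0.733, 0.0]
ft_force: [-0.9, 1.0, 2.1]
width: 0.0488
```

{"method": "move_arm", "body": {
  "translation": [
    [0,0,0.1],
    [0,0,0],
    [0,0,0],
    [0,0,0],
    [0,0,0]
  ],
  "rotation": [
    [0,0,0],
    [0,0,0],
    [0,0,0],
    [0,0,0],
    [0,0,0]
  ],
  "fingers": [0.2,0.2,0.6,0.7,0.8]
}}

```text
t: 11.3
eef_pos: [0.5813, -0.0552, 0.0663]
tcp_rot: [0.0, 0.68, 0.733, 0.0]
ft_force: [0.2, -0.7, 0.6]
width: 0.0678
```

{"method": "move_arm", "body": {
  "translation": [
    [0,0,0],
    [0,0,0],
    [0,0,0],
    [0,0,-0.5],
    [0,0,-1]
  ],
  "rotation": [
    [0,0,0],
    [0,0,0],
    [0,0,0],
    [0,0,0],
    [0,0,0]
  ],
  "fingers": [0.9,0.95,0.95,0.95,0.95]
}}

```text
t: 11.72
eef_pos: [0.5806, -0.055, 0.0807]
tcp_rot: [-0.001, 0.68, 0.733, -0.001]
ft_force: [0.1, -0.6, -0.0]
width: 0.081
```

{"method": "move_arm", "body": {
  "translation": [
    [0,0,-2],
    [0,0,-3],
    [0,0,-3],
    [0,0,-3],
    [0,0,-2]
  ],
  "rotation": [
    [0,0,0],
    [0,0,0],
    [0,0,0],
    [0,0,0],
    [0,0,0]
  ],
  "fingers": [0.95,0.95,0.95,0.95,0.95]
}}

```text
t: 12.13
eef_pos: [0.5816, -0.0551, 0.2157]
tcp_rot: [0.002, 0.68, 0.733, 0.001]
ft_force: [0.5, 0.4, 1.0]
width: 0.0811
```

Run:
```python
from plan import *; from fit import *
p=cam("scene"); W=cloud(p); C=tocase(W,(CX,CY,CT)); z=C[...,2]
m=(z>.078)&(z<.0935)&(abs(C[...,0])<.06)&(C[...,1]<-.03)&(C[...,1]>-.165); q=C[m]; print("box",len(q),np.median(q,0),np.percentile(q,[3,97],axis=0)); print(top_rect(q))
q=C[(z>.126)&(z<.136)&(abs(C[...,0])<.06)&(C[...,1]>-.1)&(C[...,1]<.1)]; print("low",len(q),np.median(q,0))
q=C[(z>.134)&(z<.146)&(abs(C[...,0])<.06)&(C[...,1]>.1)&(C[...,1]<.2)]; print("up",len(q),np.median(q,0))
save(p,"s3.png",(250,120,430,290),4)
# lower-pull inner side push
plan([*cw(0,-.012),.2],CT+np.pi/2,5)
```

```text
box 525 [ 0.00180174 -0.10628226  0.08613447] [[-0.02297987 -0.14530974  0.08066689]
 [ 0.02374219 -0.06509734  0.08971898]]
((4.11644172668457, -91.9761734008789), (116.47221374511719, 68.3516845703125), 73.88795471191406)
low 87 [ 0.02481695 -0.04247832  0.13216166]
up 158 [0.00130044 0.16697838 0.13913184]
t 12.18 pos [ 0.5824 -0.0552  0.2191] F [-1.6  0.3  2.5] w 0.0813 step mm 18.331053606950597
rot/row [0.0016, 0.0003, -0.0001] deg 0.09341879133446213
[[1.79, -0.01, 0.38], [1.79, -0.01, 0.38], [1.79, -0.01, 0.38], [1.79, -0.01, 0.38], [1.79, -0.01, 0.38]]
```

View pics/s3.png

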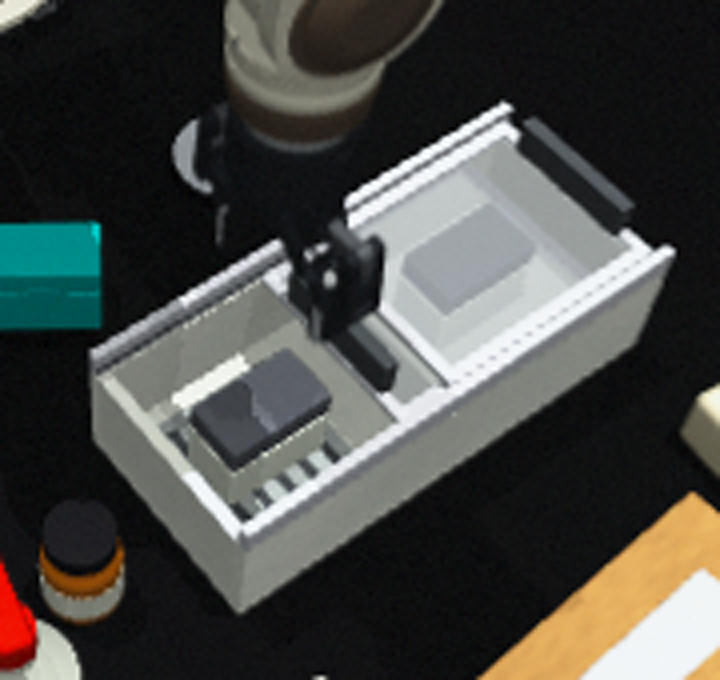

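{"method": "move_arm", "body": {
  "translation": [
    [1.83,0,0.38],
    [1.83,0,0.38],
    [1.83,0,0.38],
    [1.83,0,0.38],
    [1.83,0,0.38]
  ],
  "rotation": [
    [0,0,0],
    [0,0,0],
    [0,0,0],
    [0,0,0],
    [0,0,0]
  ],
  "fingers": [0,0,0,0,0]
}}

```text
t: 12.6
eef_pos: [0.5744, 0.037, 0.1931]
tcp_rot: [0.0, 0.681, 0.733, 0.0]
ft_force: [-0.0, -1.0, -0.0]
width: 0.0203
```

{"method": "move_arm", "body": {
  "translation": [
    [0,0,1],
    [0,0,2],
    [0,0,2],
    [0,0,1.5],
    [0,0,0.5]
  ],
  "rotation": [
    [0,0,0],
    [0,0,0],
    [0,0,0],
    [0,0,0],
    [0,0,0]
  ],
  "fingers": [0,0,0,0,0]
}}

```text
t: 13.02
eef_pos: [0.5735, 0.0357, 0.1201]
tcp_rot: [-0.001, 0.68, 0.733, -0.001]
ft_force: [-0.2, -1.2, 0.3]
width: -0.0002
```

{"method": "move_arm", "body": {
  "translation": [
    [0,0,-0.3],
    [0,0,-0.3],
    [-0.5,0,0],
    [-0.8,0,0],
    [-1,0,0]
  ],
  "rotation": [
    [0,0,0],
    [0,0,0],
    [0,0,0],
    [0,0,0],
    [0,0,0]
  ],
  "fingers": [0,0,0,0,0]
}}

```text
t: 13.43
eef_pos: [0.5768, 0.013, 0.1296]
tcp_rot: [0.0, 0.68, 0.733, 0.001]
ft_force: [0.7, 1.7, 2.4]
width: 0.0004
```

{"method": "move_arm", "body": {
  "translation": [
    [-1.4,0,0],
    [-1.4,0,0],
    [-1.4,0,0],
    [-1.4,0,0],
    [-1.4,0,0]
  ],
  "rotation": [
    [0,0,0],
    [0,0,0],
    [0,0,0],
    [0,0,0],
    [0,0,0]
  ],
  "fingers": [0,0,0,0,0]
}}

```text
t: 13.85
eef_pos: [0.5814, -0.0583, 0.1284]
tcp_rot: [-0.0, 0.681, 0.733, 0.0]
ft_force: [0.8, 3.7, 2.2]
width: -0.0001
```

{"method": "move_arm", "body": {
  "translation": [
    [-1.2,0,0],
    [-1,0,0],
    [-0.8,0,0],
    [-0.6,0,0],
    [-0.4,0,0]
  ],
  "rotation": [
    [0,0,0],
    [0,0,0],
    [0,0,0],
    [0,0,0],
    [0,0,0]
  ],
  "fingers": [0,0,0,0,0]
}}

```text
t: 14.27
eef_pos: [0.5842, -0.0972, 0.1282]
tcp_rot: [-0.0, 0.681, 0.733, -0.0]
ft_force: [0.0, 2.3, 2.1]
width: 0.0001
```

{"method": "move_arm", "body": {
  "translation": [
    [-0.3,0,0],
    [-0.2,0,0],
    [-0.2,0,0],
    [-0.1,0,0],
    [0,0,0]
  ],
  "rotation": [
    [0,0,0],
    [0,0,0],
    [0,0,0],
    [0,0,0],
    [0,0,0]
  ],
  "fingers": [0,0,0,0,0]
}}

```text
t: 14.68
eef_pos: [0.5848, -0.1045, 0.1283]
tcp_rot: [-0.0, 0.68, 0.733, -0.0]
ft_force: [-0.5, 0.6, 1.3]
width: 0.0003
```

{"method": "move_arm", "body": {
  "translation": [
    [-0.1,0,0],
    [-0.1,0,0],
    [-0.1,0,0],
    [-0.1,0,0],
    [0,0,0]
  ],
  "rotation": [
    [0,0,0],
    [0,0,0],
    [0,0,0],
    [0,0,0],
    [0,0,0]
  ],
  "fingers": [0,0,0,0,0]
}}

```text
t: 15.1
eef_pos: [0.5849, -0.1061, 0.1283]
tcp_rot: [-0.002, 0.68, 0.733, 0.002]
ft_force: [-1.6, 13.9, 2.0]
width: -0.0003
```

{"method": "move_arm", "body": {
  "translation": [
    [-0.1,0,0],
    [-0.1,0,0],
    [-0.1,0,0],
    [0,0,0],
    [0,0,0]
  ],
  "rotation": [
    [0,0,0],
    [0,0,0],
    [0,0,0],
    [0,0,0],
    [0,0,0]
  ],
  "fingers": [0,0,0,0,0]
}}

```text
t: 15.52
eef_pos: [0.5849, -0.1063, 0.1283]
tcp_rot: [-0.004, 0.679, 0.734, 0.003]
ft_force: [-3.9, 28.6, 3.5]
width: -0.0001
```

{"method": "move_arm", "body": {
  "translation": [
    [1.5,0,0],
    [1,0,-2],
    [2,0,-3],
    [3,0,0],
    [4,0,0]
  ],
  "rotation": [
    [0,0,0],
    [0,0,0],
    [0,0,0],
    [0,0,0],
    [0,0,0]
  ],
  "fingers": [0,0,0,0,0]
}}

```text
t: 15.93
eef_pos: [0.5779, 0.0027, 0.1805]
tcp_rot: [0.002, 0.681, 0.732, 0.001]
ft_force: [1.3, -0.4, -0.5]
width: -0.0002
```

Run:
```python
from plan import *
plan([*cw(0,.13),.155],CT+np.pi/2,5)
```

```text
t 15.93 pos [0.5779 0.0027 0.1805] F [ 1.3 -0.4 -0.5] w -0.0002 step mm 35.07223616236502
rot/row [0.0008, 0.0003, -0.0006] deg 0.060660340607397126
[[3.47, -0.02, 0.5], [3.47, -0.01, 0.51], [3.47, -0.01, 0.51], [3.47, -0.01, 0.51], [3.47, -0.01, 0.51]]
```

{"method": "move_arm", "body": {
  "translation": [
    [3.4,0,0.5],
    [3.4,0,0.5],
    [3.4,0,0.5],
    [3.4,0,0.5],
    [3.4,0,0.5]
  ],
  "rotation": [
    [0,0,0],
    [0,0,0],
    [0,0,0],
    [0,0,0],
    [0,0,0]
  ],
  "fingers": [0,0,0,0,0]
}}

```text
t: 16.35
eef_pos: [0.5641, 0.1743, 0.1534]
tcp_rot: [0.001, 0.681, 0.733, 0.0]
ft_force: [0.3, -0.7, -0.1]
width: -0.0003
```

{"method": "move_arm", "body": {
  "translation": [
    [0,0,0.8],
    [0,0,0.8],
    [0,0,0.4],
    [0,0,0.2],
    [0,0,0]
  ],
  "rotation": [
    [0,0,0],
    [0,0,0],
    [0,0,0],
    [0,0,0],
    [0,0,0]
  ],
  "fingers": [0,0,0,0,0]
}}

```text
t: 16.77
eef_pos: [0.5644, 0.1716, 0.131]
tcp_rot: [-0.0, 0.681, 0.732, -0.0]
ft_force: [-0.1, 0.1, -0.6]
width: -0.0001
```

{"method": "move_arm", "body": {
  "translation": [
    [0.6,0,0],
    [0.5,0,0],
    [0.4,0,0],
    [0.3,0,0],
    [0.2,0,0]
  ],
  "rotation": [
    [0,0,0],
    [0,0,0],
    [0,0,0],
    [0,0,0],
    [0,0,0]
  ],
  "fingers": [0,0,0,0,0]
}}

```text
t: 17.18
eef_pos: [0.5629, 0.1932, 0.1316]
tcp_rot: [0.0, 0.68, 0.733, 0.0]
ft_force: [0.9, -0.9, -0.8]
width: 0.0003
```

{"method": "move_arm", "body": {
  "translation": [
    [0.3,0,0],
    [0.2,0,0],
    [0.1,0,0],
    [0.1,0,0],
    [0,0,0]
  ],
  "rotation": [
    [0,0,0],
    [0,0,0],
    [0,0,0],
    [0,0,0],
    [0,0,0]
  ],
  "fingers": [0,0,0,0,0]
}}

```text
t: 17.6
eef_pos: [0.5623, 0.1993, 0.1314]
tcp_rot: [0.0, 0.681, 0.733, -0.0]
ft_force: [-0.2, -2.5, 0.1]
width: -0.0002
```

{"method": "move_arm", "body": {
  "translation": [
    [0.1,0,0],
    [0.1,0,0],
    [0.1,0,0],
    [0,0,0],
    [0,0,0]
  ],
  "rotation": [
    [0,0,0],
    [0,0,0],
    [0,0,0],
    [0,0,0],
    [0,0,0]
  ],
  "fingers": [0,0,0,0,0]
}}

```text
t: 18.02
eef_pos: [0.5623, 0.1995, 0.1314]
tcp_rot: [0.002, 0.681, 0.732, -0.002]
ft_force: [0.2, -17.8, 2.5]
width: 0.0001
```

Both doors are against their stops. I'll retreat and check.

{"method": "move_arm", "body": {
  "translation": [
    [-1.2,0,0],
    [-0.5,0,-2],
    [0,0,-3],
    [0,0,-3],
    [0,0,-3]
  ],
  "rotation": [
    [0,0,0],
    [0,0,0],
    [0,0,0],
    [0,0,0],
    [0,0,0]
  ],
  "fingers": [0,0,0,0,0]
}}

```text
t: 18.43
eef_pos: [0.5631, 0.1855, 0.2426]
tcp_rot: [-0.0, 0.681, 0.733, 0.0]
ft_force: [0.1, 0.3, -0.1]
width: -0.0003
```

{"method": "move_arm", "body": {
  "translation": [
    [1,-3,-1],
    [1,-3,0],
    [1,-3,0],
    [1,-3,0],
    [1,-3,0]
  ],
  "rotation": [
    [0,0,0],
    [0,0,0],
    [0,0,0],
    [0,0,0],
    [0,0,0]
  ],
  "fingers": [0,0,0,0,0]
}}

```text
t: 18.85
eef_pos: [0.4087, 0.2246, 0.2514]
tcp_rot: [-0.0, 0.681, 0.733, 0.0]
ft_force: [-0.2, -0.1, 0.5]
width: -0.0001
```

Run:
```python
from plan import *; from fit import *
for n in("scene","top"):
    p=cam(n); W=cloud(p); C=tocase(W,(CX,CY,CT)); z=C[...,2]
    q=C[(z>.126)&(z<.136)&(abs(C[...,0])<.06)&(C[...,1]<-.1)&(C[...,1]>-.2)]; print(n,"low",len(q),np.median(q,0))
    q=C[(z>.134)&(z<.146)&(abs(C[...,0])<.06)&(C[...,1]>.1)&(C[...,1]<.2)]; print("up",len(q),np.median(q,0))
    W0=np.load(n+"0.npz")["W"]
    for t,(x,y) in dict(jar=(.607,-.216),spray=(.665,-.297),beaker=(.615,-.42)).items():
        f=lambda A:np.nanmedian(A[(abs(A[...,0]-x)<.06)&(abs(A[...,1]-y)<.045)&(A[...,2]>.06)],0).round(4)
        print(t,f(W0),f(W))
    if n=="scene": save(p,"s4.png",(130,110,450,340),2.4)
print(readout.observe()["t"],readout.observe()["eef_pos"])
```

```text
scene low 175 [ 0.00483211 -0.17058082  0.1327981 ]
up 153 [0.00225607 0.16686136 0.13942048]
jar [ 0.6077 -0.2144  0.0858] [ 0.6081 -0.2139  0.0856]
spray [ 0.6799 -0.3028  0.1103] [ 0.68   -0.3029  0.1103]
beaker [ 0.6039 -0.4222  0.0824] [ 0.6045 -0.4226  0.0837]
top low 197 [-0.00169634 -0.16975973  0.13294807]
up 229 [-0.00265475  0.16984952  0.13997372]
jar [ 0.5993 -0.212   0.0858] [ 0.5991 -0.2116  0.0861]
spray [ 0.6536 -0.2863  0.1157] [ 0.6537 -0.2865  0.1152]
beaker [ 0.6171 -0.4287  0.0846] [ 0.6173 -0.4285  0.0844]
18.95 [0.40707041 0.2251845  0.25250901]
```

View pics/s4.png

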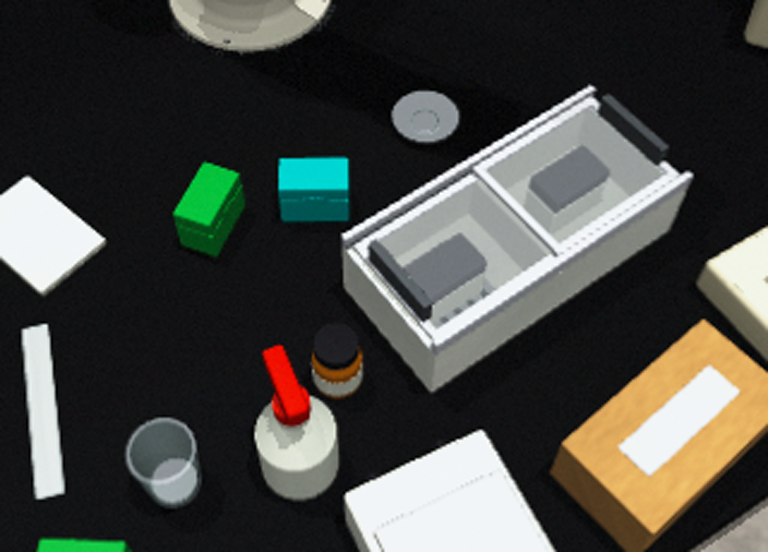

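The picture shows both pulls at the case's ends (400,280 and 635,130). The box stands upright in the near bay (445,275), the kept box is in place, and the bystanders have not moved.

```bash
python3 -c "
from bench import arm; print(arm.hand_in())"
```

```text
the job is handed in; nothing more can be done
None
```

The sample box is put away upright in the empty −y bay, both doors are fully shut, and the job is handed in after about 19 s of the 58 s allowed.

- **Opening:** I pushed the lower door, which started about 24 mm ajar, to its open stop under the upper door.
- **Placing:** I gripped the box and lowered it onto the plate. I opened the fingers only after the wrist force showed it was resting there.
- **Closing:** I pushed each door to its shut stop, the lower one first. The highest force I read was about 41 N at the wrist, where the closed fingers pressed the lower door against its open stop. The gripper's body was not touching anything.

**Last checks:**
- **Doors:** The top camera put the pulls at y = −0.170 and +0.170 m in the case's frame, which is fully shut. The scene camera read the upper pull 3 mm short at 0.167 m. It gave the same value before and after the final push, so I put that down to calibration, as the stop force also showed the door shut.
- **Boxes:** The sample box looked upright in the picture. The kept box looked unmoved, though I did not measure it.
- **Beaker, jar and spray bottle:** All three measured within about 1 mm of where they started.

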